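Clamp a plaster casting mould with the ratchet press

TASK

Clamp the plaster mould in the press, whose ratchet was left set to release: throw its red-balled pawl over to the tightening side and swing the lever both ways, so that it clicks back loosely and carries the screw round when pulled the other way. Work it like that until the pad bears firmly on the mould's board (the pull has clearly stiffened; do not strain, plaster cracks), then swing the lever back, snap it into its spring keeper and let go. Leave everything else on the bench where it is.

Things in the scene. Friction and masses are not known exactly. Their poses are not given: they have to be found in the camera images.
- axis (a point): Screw axis of the bench press (green C frame, bed 335 x 270 mm, 30 mm thick, column at the back), at the height of the lever's bar, 158 mm above the table. x points from the axis back to the column, y to the left of someone facing the press's open front, z up. A plaster mould 130 x 150 mm stands on the bed under the screw.
- nose (a point): Middle of the lower front edge of the press's overhanging green head, 320 mm above the table, 70 mm in front of the screw axis; the head is 70 mm wide, 60 mm high and runs straight back from here to the column, above the wheel and the pawl. Axes as those of the axis.
- lever (a joint): Angle of the ratchet lever about the axis, rad; 0 = straight out to the front (-x of axis), positive = swung to +y (clockwise from above, the tightening way); -1.10 to 1.05. Free but for 0.06 N m and what the pawl drives. Parked in the keeper it reads about -1.05.
- grip (a point): Middle of the upright wooden hand grip at the lever's end: 30 mm diameter, 75 mm high, revolving freely on its pin; 43 mm above the axis point and, at lever angle q, at (-180 cos q, +180 sin q) mm from it in the axis frame. The lever's bar below is round steel, 16 mm thick.
- pawl (a joint): Tilt of the brass throw-over pawl on the lever, -0.55 to 0.55 rad. Positive: red ball leans to +y, tightening; negative: to -y, release. Top-heavy, it falls to its side and stays. The lever carries the wheel when swung to the side the ball leans to, and clicks loosely over the teeth (ball rocking, 0.2 to 0.55) when swung the other way. 24 teeth: up to 0.26 rad lost before it catches.
- ball (a point): Centre of the pawl's red ball, 22 mm diameter, under the overhanging head, about 70 mm below its underside. Its stem pivots on a pin along the lever, 50 mm below the ball, 57 mm out from the axis. It travels 52 mm across the lever between its sides; under 1 N moves it. In front of it nothing rises above 60 mm over the axis point; behind it is the screw sleeve, 22 mm radius.
- screw (a joint): Angle of the ratchet wheel on the quick-action screw (136 mm), rad, 0 at the start, positive = tightening; 1 rad lowers the pad 4 mm. A dog on the frame lets it turn the tightening way only; let go, it springs back at most 0.26 rad. Unloaded it takes 1.3 N pull at the grip; once the pad bears, pull rises 5 N, pad force 230 N per rad. Firm: 100 to 450 N left on the pad; pull to about 8 N.
- pad: Round brass-faced pressure pad (90 mm diameter, 16 mm thick) on a stiff spring under the screw, turning with it; its lower face lies 119 mm above this origin. It starts 4 to 10 mm above the plywood pressure board that covers the mould, differing from mould to mould.
- keeper (a point): Seat of the spring keeper, a steel clip on a post at the front right of the bed, at the height of the lever's bar, 125 mm from the axis at lever angle -1.05. Its sprung fingers above and below, 11 mm apart at the lips, meet the 16 mm bar at about -0.91 and snap round it; it rests on the back stop at -1.05. About 5 N at the grip snaps it in.
- mug: Bisque mug, 80 mm wide, 85 mm high; a bystander on the table by the press, origin under its middle. Leave it.
- bowl: Blue bowl, 120 mm wide, 55 mm high; a bystander on the table by the press, origin under its middle. Leave it.
- glaze_jar: Green glaze jar, 72 mm wide, 95 mm high; a bystander on the table by the press, origin under its middle. Leave it.
- tile_white: Cream tile, 100 x 100 x 10 mm; a bystander on the table by the press, origin under its middle. Leave it.
- tile_blue: Blue tile, 100 x 100 x 10 mm; a bystander on the table by the press, origin under its middle. Leave it.
- brush: Glaze brush, lying flat; a bystander on the table by the press, origin under its middle. Leave it.

How it is judged:
By the outcome, as a careful person would: the job done as asked, in the order asked, and still so for the second after the job is handed in, with the robot touching nothing.
It also fails if it takes over 72 s, if anything falls off the work surface, if the arm or the gripper's body presses on something with over 40 N, if the wrist force passes 120 N, or if a joint passes its speed limit or range.

ROBOT

A 6-joint arm with a two-finger parallel gripper is mounted at the origin on the work surface. World frame = base frame: x ahead of the robot, y to its left, z up, the work surface at z = 0. Lengths are in m, angles in rad, forces in N, time in s.
With the tool pointing down it reaches from about 0.375 to 0.975 m from the base axis. Payload 3.8 kg.
Tool frame: the origin (TCP) lies midway between the tips of the shut fingers; the grasp point (between the pads) lies 19 mm behind it; x points along the fingers, z is the direction in which the jaws open and shut, and the axes are right-handed (so a half turn about x gives the same grasp; the last joint's range is limited). The gripper opens to 85 mm and grips with 20 to 120 N. Pads are 22 mm wide; open, the fingers measure 114 mm over their backs; the gripper's body (76 mm by 85 mm) begins 54 mm behind the grasp point. The pads swing forward as they close: fully open they stand 13 mm farther back than shut.
Start: joints at [-0.037, 0.264, 1.604, -0, 1.274, -0.037], TCP at [0.675, -0, 0.231] pointing down, gripper open.
Joint ranges: [-2.63, 2.63], [-0.94, 2.18], [0.31, 2.57], [-1.31, 4.45], [0, 2.66], [-2.55, 2.55]. Speed limits (rad/s): [2.57, 2.57, 3.14, 3.14, 3.14, 3.14].

INTERFACE

Orientations are given as a rotation vector (axis times angle).
In Python, from workcell import * gives the robot as it stands. The module is installed in compiled form; this text tells all that it offers.
- The arm moves only by the tool carry_out, never from a script. Its arguments are lists of equal length, an entry for each row: "offset": the shift along the tool's x, y, z in cm, a list of three; "delta_rot": the turn, a rotation vector about the tool's x, y, z in degrees, a list of three. A call has exactly 5 rows; each row shifts and turns the commanded pose from where the row before left it, along the tool's axes as they then stand; what a row does not reach is not made up. A row lasts 1/12 s, in which the tool goes at most 41.7 mm and 7.16 degrees, less where a joint would pass 70% of its speed; a pose out of reach is approached as far as the arm can. A call is refused whole if a number of a shift passes 4.17 or a number of a turn 7.16, either way. A call with a gripper value outside its range is refused whole. "fingers" is the opening, from -1 (shut) to 1 (fully open), set as the call begins (left out, the last holds). The fingers move at their own pace and stop on an object; "newtons" is the grip in N (left out, the last holds). Time passes only in rows, so rows that do not move let the fingers close, or fill a call up. It gives the time, the measured TCP pose, the force and the opening at its end, in the units of the state.
- read_state(): the state, without advancing time (a new reading comes with each control period).
- read_camera(name): name is "scene" or "side" or "wrist"; returns (picture, depth): 400x640x3 uint8, red, green, blue; 400x640 float32, m along the optical axis (not along the pixel's ray), 0 where there is no reading.
- get_calibration(name): a dict with "fx", "fy", "cx", "cy" (pixels), "R" (3x3) and "t" (3): a world point X has camera coordinates R X + t; the wrist camera has in their place "mount" (4x4, takes a point from camera to tool coordinates, whose origin is the TCP and whose axes are the tool frame's). Camera axes: x right, y down, z forward; pixel columns grow to the right and rows downward; lengths in m; the calibration is good to about 2 mm. A picture is of the moment at which its call begins: read the wrist's pose just before it. get_calibration takes no time and is no camera call.
- finish_job(): hands the job in, once; it reports no verdict.
The state is a dict: "time": time; "q": joint angles; "joint_vel": joint speeds; "joint_torque": joint torques, N m; "tool_pos": TCP position; "tcp_rot": TCP orientation; "wrist_force": force on the tool from outside, world axes, zero at the start; "torque": the same for the moment, N m; "width": opening from 0.0 (shut) to 1.0 (fully open).
Only numpy, scipy, OpenCV 4.12 (cv2) and the standard library are available. Lean on these libraries where they do the work, as an engineer would, in place of code of your own. Each camera call takes 0.05 s, during which the arm holds its last target. There are 200 camera calls.

## Working session

There is one attempt and no reset: what is moved stays moved. The work goes in short steps, Python scripts to look and compute and a tool call to move; the robot and the scene stay as the last step left them, time stands still between calls to the robot, and variables do not carry over. Pictures are saved under pics/ and viewed, about 8 in all and at most 12, crops included, and the job is handed in when it is done.

Besides the shell and the picture viewer there is one more tool, called after "Call:" as a command line: name --argument value ..., lists and objects as JSON in quotes. carry_out: Moves the arm, as the interface text tells. Its arguments: {"type":"object","properties":{"offset":{"type":"array"},"delta_rot":{"type":"array"},"fingers":{"type":"number"},"newtons":{"type":"number"}},"required":["offset","delta_rot"]}

```bash
mkdir -p pics
cat > h.py <<'E'
from workcell import *
import numpy as np, cv2
from scipy.spatial.transform import Rotation as Ro
def snap(n,f=None):
    s=read_state(); p,d=read_camera(n)
    if f: cv2.imwrite('pics/'+f,p[:,:,::-1])
    return s,p,d
def cloud(n,s,d):
    c=get_calibration(n); v,u=np.mgrid[:400,:640]
    X=np.stack([(u-c['cx'])/c['fx']*d,(v-c['cy'])/c['fy']*d,d],-1)
    if 'mount' in c:
        m=np.array(c['mount']); X=X@m[:3,:3].T+m[:3,3]
        return X@Ro.from_rotvec(s['tcp_rot']).as_matrix().T+s['tool_pos']
    return (X-np.array(c['t']))@np.array(c['R'])
E
python3 - <<'E'
from h import *
for n in('scene','side'):
    s,p,d=snap(n,n+'0.png'); np.savez(n+'0.npz',p=p,d=d,X=cloud(n,s,d))
print(s); print(get_calibration('scene'),get_calibration('side'))
E
```

```text
{'time': 0.05, 'q': array([-3.69389775e-02,  2.64748161e-01,  1.60534507e+00,  1.58017303e-05,
        1.27368613e+00, -3.69060496e-02]), 'joint_vel': array([ 0.00141589, -0.0016085 , -0.00323037,  0.0014234 ,  0.00196731,
       -0.00024555]), 'joint_torque': array([ 7.54737994e-04, -5.17026794e+01, -3.68843007e+01, -2.22047447e-05,
        7.03079626e-03, -1.73206899e-05]), 'tool_pos': array([6.74289125e-01, 3.36902011e-06, 2.29980996e-01]), 'tcp_rot': array([1.04791764e-04, 1.57298099e+00, 4.57585613e-05]), 'wrist_force': array([ 0.46245429,  0.62195234, -0.49588052]), 'torque': array([ 0.02559221, -0.00083174, -0.0355399 ]), 'width': 0.9987712818250776}
{'fx': 404.0374878185863, 'fy': 404.0374878185863, 'cx': 321.38940518982474, 'cy': 197.43082783009214, 'R': array([[ 0.10399713,  0.99443235, -0.01699705],
       [ 0.79575741, -0.09344717, -0.59836257],
       [-0.59661942,  0.04870246, -0.80104515]]), 't': array([-0.07961872, -0.33330107,  1.43909632])} {'fx': 374.42412111832454, 'fy': 374.42412111832454, 'cx': 323.61934025303384, 'cy': 200.12885803381073, 'R': array([[ 0.98554604, -0.16929934,  0.00606105],
       [-0.11521301, -0.69606327, -0.70867615],
       [ 0.12419728,  0.69773466, -0.70550788]]), 't': array([-0.55135833,  0.23008322,  0.81357955])}
```

View pics/scene0.png

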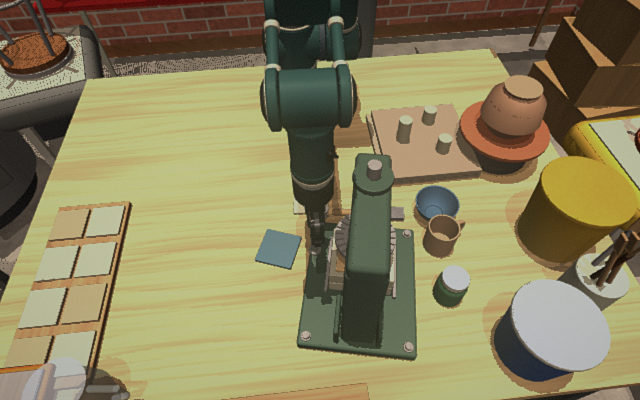

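View pics/side0.png

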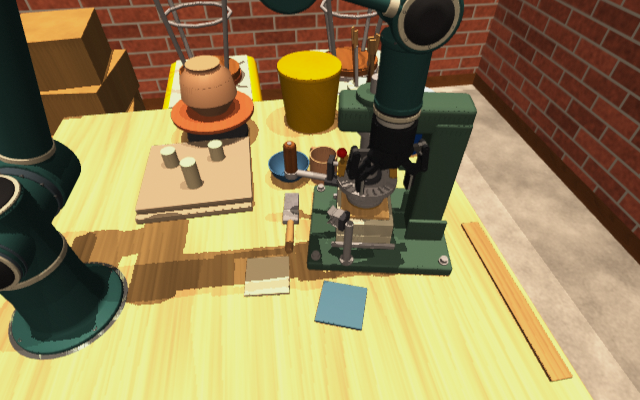

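Run:
```python
from h import *
S=np.load('scene0.npz');X=S['X'];p=S['p'];d=S['d']
v,u=np.mgrid[:400,:640]
m=(abs(X[...,2]-.38)<.006)&(d>0)&(u>330)&(u<410)&(v>140)&(v<360)
P=X[m][:,:2].astype(np.float32);print('head top',m.sum(),P.mean(0),cv2.minAreaRect(P), cv2.boxPoints(cv2.minAreaRect(P)))
m=(abs(X[...,2]-.03)<.004)&(d>0)&(u>290)&(u<425)&(v>220)&(v<360)
P=X[m][:,:2].astype(np.float32);r=cv2.minAreaRect(P);print('bed',m.sum(),r,cv2.boxPoints(r))
T=np.load('side0.npz');X=T['X'];p=T['p'].astype(int);d=T['d']
m=(p[...,0]>130)&(p[...,1]<40)&(p[...,2]<40)&(u>325)&(u<360)&(v>140)&(v<175)&(d>0)
print('ball',m.sum(),X[m].mean(0),u[m].mean(),v[m].mean())
m=(u>286)&(u<297)&(v>144)&(v<174);Q=X[m];print('grip',np.median(Q,0),Q.min(0),Q.max(0))
for uu,vv in((291,143),(290,150),(290,160),(290,170),(310,176),(320,177),(330,178),(340,215),(347,225),(347,240),(347,258),(336,164)):print(uu,vv,X[vv,uu],p[vv,uu])
a=cv2.resize(T['p'][120:280,250:450,::-1],None,fx=4,fy=3.75,interpolation=cv2.INTER_CUBIC);cv2.imwrite('pics/c1.png',a)
```

```text
head top 3447 [0.77008814 0.08840886] ((0.7276703119277954, 0.07913073152303696), (0.1086653545498848, 0.25229525566101074), 76.15567779541016) [[ 0.5921864   0.05656163]
 [ 0.8371523  -0.00380874]
 [ 0.86315423  0.10169983]
 [ 0.6181883   0.1620702 ]]
bed 6201 ((0.7156317830085754, 0.11441578716039658), (0.2949404716491699, 0.33487361669540405), 77.19352722167969) [[ 0.519672    0.0077278 ]
 [ 0.8462154  -0.06649984]
 [ 0.9115916   0.22110377]
 [ 0.58504814  0.29533142]]
ball 1 [0.61347386 0.10919352 0.25966038] 341.0 152.0
grip [0.51308053 0.16936164 0.20397152] [ 0.46885324 -0.50085478 -0.00169279] [0.55304428 0.49857018 0.74038309]
291 143 [0.51575491 0.18584129 0.23887222] [171 120  85]
290 150 [0.51125684 0.16768126 0.23352604] [64 35 16]
290 160 [0.50967215 0.16811486 0.20514735] [67 35 16]
290 170 [0.508004   0.16849093 0.17542371] [68 36 18]
310 176 [0.55266492 0.15437731 0.16276338] [142 127 114]
320 177 [0.57517995 0.14727067 0.16260637] [160 143 128]
330 178 [0.59497965 0.12720059 0.1741671 ] [35 33 31]
340 215 [0.59453188 0.010919   0.17400375] [157 141 126]
347 225 [ 0.60675701 -0.00454273  0.15790236] [129 114 102]
347 240 [ 0.60808457 -0.00881356  0.11386044] [86 76 68]
347 258 [ 0.6108107  -0.01091993  0.05172531] [82 73 66]
336 164 [0.6090355  0.13308839 0.20861126] [141 126 113]
```

View pics/c1.png

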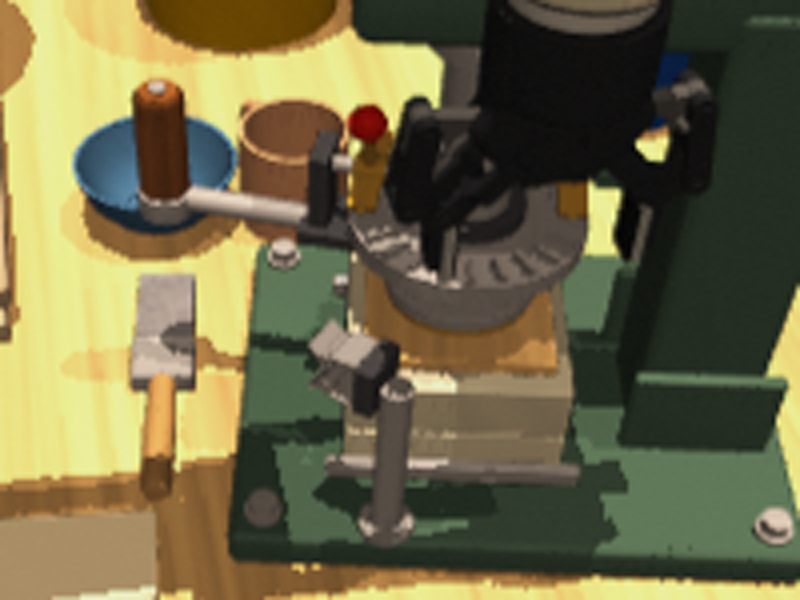

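Call:
carry_out --offset '[[-2.5,0,-3],[-2.5,0,-3],[-2.5,0,-3],[-2.5,0,-3],[-2.5,0,-3]]' --delta_rot '[[0,0,0],[0,0,0],[0,0,0],[0,0,0],[0,0,0]]'

```text
time: 0.52
tool_pos: [0.5232, 0.0, 0.3564]
tcp_rot: [0.0, 1.572, 0.0]
wrist_force: [0.4, 0.5, 0.8]
width: 1.003
```

Call:
carry_out --offset '[[0,2,0],[0,2,0],[0,2,0],[0,2,0],[0,2,0]]' --delta_rot '[[0,-7,0],[0,-7,0],[0,-7,0],[0,-7,0],[0,-7,0]]' --fingers -1

```text
time: 0.93
tool_pos: [0.5249, 0.1005, 0.3576]
tcp_rot: [0.002, 0.952, 0.001]
wrist_force: [-0.4, -1.0, -0.5]
width: 0.298
```

Run:
```python
from h import *
for n in('scene','side','wrist'):
    s,p,d=snap(n,n+'1.png'); np.savez(n+'1.npz',p=p,d=d,X=cloud(n,s,d))
print(s['q'],s['tool_pos'],s['tcp_rot'],s['wrist_force'],s['time'])
```

```text
[ 0.23094399 -0.45445725  2.15808508 -0.17120789  0.85300119  0.29996788] [0.519244   0.10183488 0.34936257] [-0.00312699  0.96634563  0.00374998] [-0.61696714  0.32403982 -0.69733438] 1.0333
```

View pics/wrist1.png

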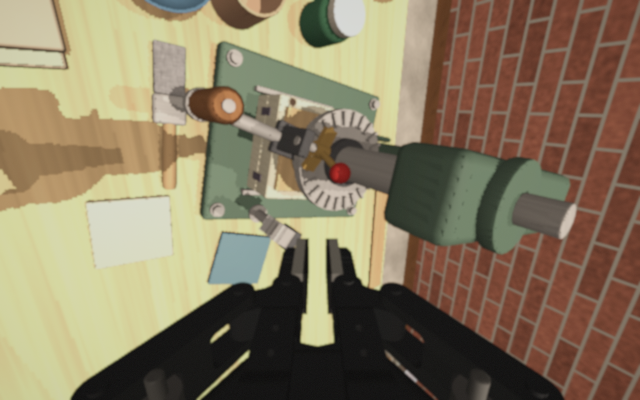

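```bash
cat > meas.py <<'E'
from h import *
v,u=np.mgrid[:400,:640]
def red(p,d):
    p=p.astype(int); return (p[...,0]>90)&(p[...,1]<.3*p[...,0])&(p[...,2]<.3*p[...,0])&(d>0)
def sph(P,cam,r=.011):
    w=P.mean(0)-cam; return P.mean(0)+w/np.linalg.norm(w)*r*.62
def campos(n,s):
    c=get_calibration(n)
    if 'mount' in c: return Ro.from_rotvec(s['tcp_rot']).as_matrix()@np.array(c['mount'])[:3,3]+s['tool_pos']
    return -np.array(c['R']).T@np.array(c['t'])
def ball(n,s,p,d,X,c=(.62,.11,.25)):
    m=red(p,d)&(np.linalg.norm(X-np.array(c),axis=-1)<.09)
    return m.sum(), sph(X[m],campos(n,s)) if m.sum() else None
E
python3 - <<'E'
from meas import *
from scipy.optimize import least_squares
s=read_state()
for n in('scene','side','wrist'):
    D=np.load(n+'1.npz');p,d,X=D['p'],D['d'],D['X']
    print(n,'ball',*ball(n,s,p,d,X))
    q=p.astype(int); br=(X[...,2]>.18)&(X[...,2]<.232)&(np.linalg.norm(X[...,:2]-[.515,.185],axis=-1)<.05)&(q[...,0]>1.4*q[...,2])&(d>0)
    P=X[br]
    if len(P)>15:
        f=least_squares(lambda c:np.hypot(P[:,0]-c[0],P[:,1]-c[1])-.015,[.515,.18],loss='soft_l1',f_scale=.002);print(n,'grip',len(P),f.x,P[:,2].max())
    g=(q[...,1]>q[...,0]*1.15)&(d>0)
    if n!='wrist':
        m=g&(abs(X[...,2]-.38)<.004)&(abs(X[...,1]-.08)<.12); P=X[m][:,:2]
        r=cv2.minAreaRect(P.astype(np.float32));print('head',len(P),r,cv2.boxPoints(r))
    # slices: head-level points in yaw frame
    m=g&(X[...,2]>.31)&(X[...,2]<.385);
    for th in(-12.8,):
        a=np.deg2rad(th);P=X[m][:,:2]@np.array([[np.cos(a),-np.sin(a)],[np.sin(a),np.cos(a)]])
        if len(P): print('head ext',len(P),np.percentile(P,[0.5,2,50,98,99.5],axis=0).round(4).tolist())
    m=g&(abs(X[...,2]-.03)<.004)&(abs(X[...,0]-.7)<.3)&(abs(X[...,1]-.08)<.25);r=cv2.minAreaRect(X[m][:,:2].astype(np.float32));print('bed',m.sum(),r)
E
```

```text
scene ball 0 None
head 582 ((0.734647810459137, 0.09598660469055176), (0.0644426941871643, 0.24347586929798126), 77.98811340332031) [[0.6088696  0.08980621]
 [0.8470145  0.03913531]
 [0.860426   0.102167  ]
 [0.62228113 0.1528379 ]]
head ext 983 [[-0.0712, -0.0597], [-0.0647, -0.0427], [0.7645, 0.2525], [0.819, 0.2889], [0.8196, 0.2903]]
bed 460 ((0.6642651557922363, 0.15862761437892914), (0.36147475242614746, 0.4512867331504822), 78.26287078857422)
side ball 59 [0.61594967 0.11562659 0.25366823]
side grip 222 [0.51058926 0.1825691 ] 0.2315496008975394
head 1858 ((0.6479620337486267, 0.10541720688343048), (0.08191917091608047, 0.4177297055721283), 82.40547943115234) [[0.435516   0.09242082]
 [0.8495815  0.037213  ]
 [0.86040807 0.1184136 ]
 [0.4463426  0.17362142]]
head ext 6010 [[-0.0638, -0.0218], [-0.0518, -0.0026], [0.6954, 0.2224], [0.81, 0.2779], [0.8139, 0.2823]]
bed 4590 ((0.6657331585884094, 0.12257935106754303), (0.2941635549068451, 0.4308893382549286), 77.15755462646484)
wrist ball 278 [0.61450144 0.11585863 0.25268323]
wrist grip 462 [0.51056634 0.18101834] 0.23186488373938083
head ext 5731 [[0.5622, 0.2241], [0.5629, 0.2258], [0.5646, 0.2626], [0.7688, 0.2877], [0.7927, 0.2885]]
bed 579 ((0.6754651665687561, 0.15985456109046936), (0.35186025500297546, 0.40930867195129395), 77.73560333251953)
```

```bash
cat > plan.py <<'E'
from meas import *
A=np.array([.674,.110]); YAW=np.deg2rad(-12.8)
ex=np.array([np.cos(YAW),np.sin(YAW)]); ey=np.array([-ex[1],ex[0]])
def W(x,y,z): return np.r_[A+x*ex+y*ey,z]      # press frame (m) -> world
def L(p): r=np.array(p[:2])-A; return np.r_[r@ex,r@ey,p[2]]
def RT(tilt,yaw=YAW):   # tilt deg from straight down, toward +x of yaw
    return (Ro.from_euler('z',yaw)*Ro.from_euler('y',np.pi/2-np.deg2rad(tilt))).as_matrix()
def rows(p0,R0,p1,R1,n):
    dr=Ro.from_matrix(R0.T@R1).as_rotvec()/n; R=R0; o=[];t=[]
    for i in range(n):
        o.append((R.T@(p1-p0)/n*100).round(2).tolist()); t.append(np.rad2deg(dr).round(2).tolist())
        R=R@Ro.from_rotvec(dr).as_matrix()
    return o,t
def show(p1,R1,n,p0=None,R0=None):
    s=read_state()
    if p0 is None: p0=s['tool_pos']
    if R0 is None: R0=Ro.from_rotvec(s['tcp_rot']).as_matrix()
    o,t=rows(p0,R0,p1,R1,n)
    for i in range(0,n,5): print(o[i:i+5],'\n ',t[i:i+5])
E
python3 - <<'E'
from plan import *
s=read_state();print(s['time'],s['tool_pos'],s['tcp_rot'],L(s['tool_pos']), 'ball',L([.615,.1157,.253]),'grip',L([.5106,.1818,.2]))
show(W(-.115,-.045,.265),RT(60),10)
E
```

```text
1.0833 [0.52139674 0.10109207 0.35228374] [-0.00311806  0.96506424  0.00292774] [-0.14683743 -0.04249559  0.35228374] ball [-0.05879664 -0.00751301  0.253     ] grip [-0.17524659  0.0338147   0.2       ]
[[0.89, -0.09, -0.25], [0.88, -0.08, -0.28], [0.87, -0.07, -0.32], [0.86, -0.07, -0.36], [0.84, -0.06, -0.39]] 
  [[0.9, -2.52, -0.96], [0.9, -2.52, -0.96], [0.9, -2.52, -0.96], [0.9, -2.52, -0.96], [0.9, -2.52, -0.96]]
[[0.82, -0.05, -0.43], [0.8, -0.04, -0.47], [0.78, -0.04, -0.5], [0.76, -0.03, -0.53], [0.74, -0.03, -0.57]] 
  [[0.9, -2.52, -0.96], [0.9, -2.52, -0.96], [0.9, -2.52, -0.96], [0.9, -2.52, -0.96], [0.9, -2.52, -0.96]]
```

Call:
carry_out --offset '[[0.9,-0.1,-0.25],[0.9,-0.1,-0.3],[0.85,-0.05,-0.3],[0.85,-0.05,-0.35],[0.85,-0.05,-0.4]]' --delta_rot '[[0.9,-2.5,-0.95],[0.9,-2.5,-0.95],[0.9,-2.5,-0.95],[0.9,-2.5,-0.95],[0.9,-2.5,-0.95]]'

```text
time: 1.5
tool_pos: [0.5423, 0.0947, 0.3144]
tcp_rot: [0.033, 0.738, -0.115]
wrist_force: [-0.0, 0.2, -0.0]
width: -0.001
```

Call:
carry_out --offset '[[0.8,-0.05,-0.45],[0.8,-0.05,-0.45],[0.8,-0.05,-0.5],[0.75,-0.05,-0.55],[0.75,0,-0.55]]' --delta_rot '[[0.9,-2.5,-0.95],[0.9,-2.5,-0.95],[0.9,-2.5,-0.95],[0.9,-2.5,-0.95],[0.9,-2.5,-0.95]]'

```text
time: 1.92
tool_pos: [0.5525, 0.0886, 0.2763]
tcp_rot: [0.067, 0.543, -0.223]
wrist_force: [0.4, -1.0, 0.4]
width: -0.004
```

Call:
carry_out --offset '[[0,0,0],[0,0,0],[0,0,0],[0,0,0],[0,0,0]]' --delta_rot '[[0,0,0],[0,0,0],[0,0,0],[0,0,0],[0,0,0]]'

```text
time: 2.33
tool_pos: [0.5529, 0.0895, 0.2798]
tcp_rot: [0.064, 0.539, -0.218]
wrist_force: [0.6, 0.3, -0.7]
width: 0.001
```

Run:
```python
from plan import *
n='wrist';s,p,d=snap(n,'wrist2.png');X=cloud(n,s,d);print(s['q'],s['tcp_rot'],s['time'],L(s['tool_pos']))
for n in('wrist','side'):
    s,p,d=snap(n);k,b=ball(n,s,p,d,cloud(n,s,d));print(n,k,b if b is None else L(b))
print(Ro.from_rotvec(s['tcp_rot']).as_matrix()[:,0], RT(60)[:,0])
show(W(-.115,-.045,.262),RT(60),5)
show(W(-.050,-.045,.251),RT(60),5,W(-.115,-.045,.262),RT(60))
show(W(-.050,.006,.251),RT(60),5,W(-.050,-.045,.251),RT(60))
```

```text
[ 0.45278734 -0.39323436  2.45011804 -1.30959749  0.58784563  1.65550069] [ 0.06414784  0.53875833 -0.21818773] 2.3333 [-0.11356342 -0.04681313  0.27977683]
wrist 531 [-0.05943345 -0.00688961  0.25245925]
side 58 [-0.05780557 -0.00724659  0.25374043]
[ 0.83545073 -0.18904679 -0.51602653] [ 0.84450411 -0.19186663 -0.5       ]
[[0.16, 0.04, -0.3], [0.16, 0.04, -0.3], [0.16, 0.04, -0.3], [0.16, 0.04, -0.3], [0.16, 0.04, -0.3]] 
  [[-0.04, -0.22, -0.01], [-0.04, -0.22, -0.01], [-0.04, -0.22, -0.01], [-0.04, -0.22, -0.01], [-0.04, -0.22, -0.01]]
[[1.24, -0.0, 0.46], [1.24, -0.0, 0.46], [1.24, -0.0, 0.46], [1.24, -0.0, 0.46], [1.24, -0.0, 0.46]] 
  [[0.0, 0.0, 0.0], [0.0, 0.0, 0.0], [0.0, 0.0, 0.0], [0.0, 0.0, 0.0], [0.0, 0.0, 0.0]]
[[-0.0, 1.02, -0.0], [-0.0, 1.02, -0.0], [-0.0, 1.02, -0.0], [-0.0, 1.02, -0.0], [-0.0, 1.02, -0.0]] 
  [[0.0, 0.0, 0.0], [0.0, 0.0, 0.0], [0.0, 0.0, 0.0], [0.0, 0.0, 0.0], [0.0, 0.0, 0.0]]
```

View pics/wrist2.png

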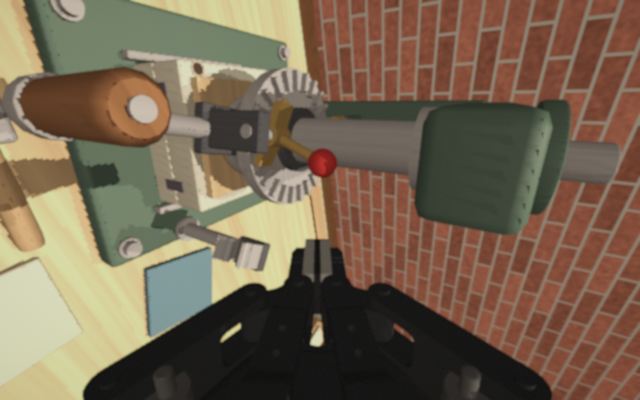

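Run:
```python
from plan import *
s=read_state();R=RT(56,0)
show(W(-.115,-.050,.262),R,5)
show(W(-.050,-.045,.251),R,5,W(-.115,-.050,.262),R)
show(W(-.053,.008,.251),R,5,W(-.050,-.045,.251),R)
```

```text
[[0.16, -0.06, -0.3], [0.16, -0.06, -0.3], [0.16, -0.06, -0.3], [0.16, -0.06, -0.3], [0.16, -0.06, -0.3]] 
  [[-1.42, 0.59, 2.15], [-1.42, 0.59, 2.15], [-1.42, 0.59, 2.15], [-1.42, 0.59, 2.15], [-1.42, 0.59, 2.15]]
[[1.19, -0.19, 0.54], [1.19, -0.19, 0.54], [1.19, -0.19, 0.54], [1.19, -0.19, 0.54], [1.19, -0.19, 0.54]] 
  [[0.0, 0.0, 0.0], [0.0, 0.0, 0.0], [0.0, 0.0, 0.0], [0.0, 0.0, 0.0], [0.0, 0.0, 0.0]]
[[0.15, 1.05, 0.1], [0.15, 1.05, 0.1], [0.15, 1.05, 0.1], [0.15, 1.05, 0.1], [0.15, 1.05, 0.1]] 
  [[0.0, 0.0, 0.0], [0.0, 0.0, 0.0], [0.0, 0.0, 0.0], [0.0, 0.0, 0.0], [0.0, 0.0, 0.0]]
```

Call:
carry_out --offset '[[0.15,-0.05,-0.3],[0.15,-0.05,-0.3],[0.15,-0.05,-0.3],[0.15,-0.05,-0.3],[0.15,-0.05,-0.3]]' --delta_rot '[[-1.4,0.6,2.15],[-1.4,0.6,2.15],[-1.4,0.6,2.15],[-1.4,0.6,2.15],[-1.4,0.6,2.15]]'

```text
time: 2.9
tool_pos: [0.5497, 0.0874, 0.2617]
tcp_rot: [0.002, 0.594, -0.004]
wrist_force: [0.4, 1.2, -1.7]
width: -0.001
```

Call:
carry_out --offset '[[0,0,0],[0,0,0],[0,0,0],[0,0,0],[0,0,0]]' --delta_rot '[[0,0,0],[0,0,0],[0,0,0],[0,0,0],[0,0,0]]'

```text
time: 3.32
tool_pos: [0.5498, 0.0882, 0.2614]
tcp_rot: [0.003, 0.596, -0.005]
wrist_force: [0.1, 0.8, 0.9]
width: -0.002
```

Run:
```python
from plan import *
s=read_state();R=RT(56,0);print(s['q'],s['tcp_rot'],L(s['tool_pos']),s['joint_vel'])
show(W(-.052,-.045,.252),R,5)
```

```text
[ 0.23978114 -0.46843394  2.49843245 -0.9388473   0.25141704  1.06420663] [ 0.00282903  0.5956266  -0.00539537] [-0.11630291 -0.04878326  0.26136138] [ 0.00042929  0.00093813  0.0010297   0.01085591 -0.00219399 -0.01073376]
[[1.16, -0.2, 0.56], [1.16, -0.21, 0.56], [1.16, -0.21, 0.56], [1.16, -0.21, 0.56], [1.16, -0.21, 0.56]] 
  [[-0.05, -0.03, 0.05], [-0.05, -0.03, 0.05], [-0.05, -0.03, 0.05], [-0.05, -0.03, 0.05], [-0.05, -0.03, 0.05]]
```

Call:
carry_out --offset '[[1.15,-0.2,0.55],[1.15,-0.2,0.55],[1.15,-0.2,0.55],[1.15,-0.2,0.55],[1.15,-0.2,0.55]]' --delta_rot '[[0,0,0],[0,0,0],[0,0,0],[0,0,0],[0,0,0]]'

```text
time: 3.73
tool_pos: [0.6133, 0.0779, 0.2516]
tcp_rot: [0.003, 0.596, -0.005]
wrist_force: [0.3, -0.3, 0.0]
width: 0.003
```

Call:
carry_out --offset '[[0,0,0],[0,0,0],[0,0,0],[0,0,0],[0,0,0]]' --delta_rot '[[0,0,0],[0,0,0],[0,0,0],[0,0,0],[0,0,0]]'

```text
time: 4.15
tool_pos: [0.6122, 0.0775, 0.2518]
tcp_rot: [0.003, 0.595, -0.006]
wrist_force: [-0.5, 0.3, -0.7]
width: -0.006
```

Run:
```python
from plan import *
s,p,d=snap('side');cv2.imwrite('pics/side3.png',cv2.resize(p[100:260,250:450,::-1],None,fx=3.5,fy=3.5))
print(s['q'],s['tcp_rot'],L(s['tool_pos']),s['wrist_force'])
k,b=ball('side',s,p,d,cloud('side',s,d));print(k,b if b is None else L(b))
show(W(-.053,.008,.252),RT(56,0),5)
```

```text
[ 0.16426262 -0.29911551  2.41387739 -1.17948526  0.15159903  1.27268622] [ 0.00311628  0.59544619 -0.00550151] [-0.05308465 -0.04537843  0.25182176] [-0.50600456  0.29470384 -0.72861234]
49 [-0.05681287 -0.0063172   0.25441622]
[[0.19, 1.04, 0.13], [0.19, 1.04, 0.13], [0.19, 1.04, 0.13], [0.19, 1.04, 0.13], [0.19, 1.04, 0.13]] 
  [[-0.05, -0.02, 0.05], [-0.05, -0.02, 0.05], [-0.05, -0.02, 0.05], [-0.05, -0.02, 0.05], [-0.05, -0.02, 0.05]]
```

View pics/side3.png

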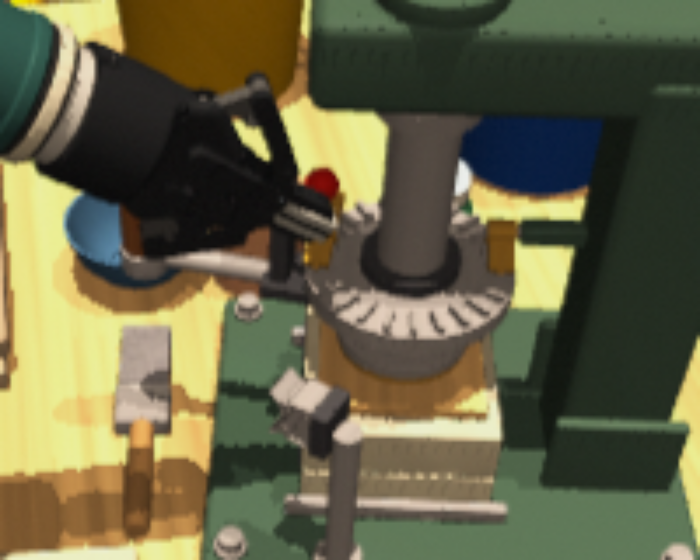

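Call:
carry_out --offset '[[0.2,1.05,0.1],[0.2,1.05,0.1],[0.2,1.05,0.1],[0.2,1.05,0.1],[0.2,1.0,0.1]]' --delta_rot '[[-0.9,0,1.3],[-0.9,0,1.3],[-0.9,0,1.3],[-0.9,0,1.3],[-0.9,0,1.3]]'

```text
time: 4.62
tool_pos: [0.6211, 0.1302, 0.2507]
tcp_rot: [-0.04, 0.594, 0.129]
wrist_force: [-0.1, 0.9, -0.5]
width: -0.001
```

Call:
carry_out --offset '[[0,0,0],[0,0,0],[0,0,0],[0,0,0],[0,0,0]]' --delta_rot '[[0,0,0],[0,0,0],[0,0,0],[0,0,0],[0,0,0]]'

```text
time: 5.03
tool_pos: [0.6211, 0.1293, 0.2503]
tcp_rot: [-0.039, 0.595, 0.127]
wrist_force: [0.2, 0.3, 0.2]
width: 0.002
```

Run:
```python
from plan import *
s=read_state();print(s['q'],s['tcp_rot'],L(s['tool_pos']),s['wrist_force'])
for n in('wrist','side'):
    s,p,d=snap(n);k,b=ball(n,s,p,d,cloud(n,s,d));print(n,k,b if b is None else L(b))
```

```text
[ 0.19539307 -0.26145944  2.39034281 -0.94702404  0.06597395  0.98192559] [-0.03931251  0.59480372  0.12693072] [-0.05585317  0.00715063  0.25028554] [0.22224514 0.32472716 0.15499496]
wrist 914 [-0.05231251  0.02829388  0.25205763]
side 44 [-0.04889597  0.02888976  0.25417714]
```

Call:
carry_out --offset '[[0,-0.8,0],[-1.5,-0.5,-0.6],[-1.5,-0.5,-0.6],[-1.5,0,-0.8],[-1.5,0,-0.8]]' --delta_rot '[[0,0,0],[0,0,0],[0,0,0],[0,0,0],[0,0,0]]'

```text
time: 5.55
tool_pos: [0.571, 0.1097, 0.2577]
tcp_rot: [-0.039, 0.596, 0.124]
wrist_force: [-0.1, -0.7, 1.2]
width: 0.001
```

Call:
carry_out --offset '[[-2.5,0,0],[-2.5,0,0],[-2,0,0],[0,0,0],[0,0,0]]' --delta_rot '[[0,0,0],[0,0,0],[0,0,0],[0,0,0],[0,0,0]]'

```text
time: 5.97
tool_pos: [0.5141, 0.1027, 0.299]
tcp_rot: [-0.039, 0.592, 0.125]
wrist_force: [0.3, -0.4, 0.3]
width: 0.001
```

Run:
```python
from plan import *
s=read_state();print(s['q'],s['tcp_rot'],s['tool_pos'],L(s['tool_pos']))
for n in('wrist','side'):
    s,p,d=snap(n);X=cloud(n,s,d);k,b=ball(n,s,p,d,X);print(n,k,b if b is None else L(b))
show(np.array([.511,.181,.30]),RT(0,0),10)
```

```text
[ 0.17535561 -0.63508116  2.50973946 -0.13533756  0.29202772  0.15447267] [-0.03944071  0.59194776  0.12512614] [0.51412384 0.10266143 0.29895333] [-0.15427728 -0.04257653  0.29895333]
wrist 301 [-0.05254884  0.02796899  0.25252327]
side 58 [-0.05043443  0.0283822   0.2533251 ]
[[0.04, 0.78, 0.07], [0.03, 0.78, 0.06], [0.02, 0.78, 0.05], [0.01, 0.78, 0.05], [-0.0, 0.78, 0.04]] 
  [[0.69, 5.57, -0.35], [0.69, 5.57, -0.35], [0.69, 5.57, -0.35], [0.69, 5.57, -0.35], [0.69, 5.57, -0.35]]
[[-0.01, 0.78, 0.03], [-0.02, 0.78, 0.02], [-0.02, 0.78, 0.0], [-0.03, 0.78, -0.01], [-0.03, 0.78, -0.02]] 
  [[0.69, 5.57, -0.35], [0.69, 5.57, -0.35], [0.69, 5.57, -0.35], [0.69, 5.57, -0.35], [0.69, 5.57, -0.35]]
```

Call:
carry_out --offset '[[0,0.8,0.05],[0,0.8,0.05],[0,0.8,0.05],[0,0.8,0.05],[0,0.8,0.05]]' --delta_rot '[[0.7,5.55,-0.35],[0.7,5.55,-0.35],[0.7,5.55,-0.35],[0.7,5.55,-0.35],[0.7,5.55,-0.35]]' --fingers 1

```text
time: 6.48
tool_pos: [0.512, 0.1432, 0.2981]
tcp_rot: [-0.021, 1.088, 0.066]
wrist_force: [0.6, 0.1, -0.6]
width: 0.711
```

Call:
carry_out --offset '[[0,0.8,0],[0,0.8,0],[0,0.8,0],[0,0.8,0],[0,0.8,0]]' --delta_rot '[[0.7,5.55,-0.35],[0.7,5.55,-0.35],[0.7,5.55,-0.35],[0.7,5.55,-0.35],[0.7,5.55,-0.35]]'

```text
time: 6.9
tool_pos: [0.5112, 0.1832, 0.2983]
tcp_rot: [0.003, 1.573, -0.001]
wrist_force: [0.9, 0.5, 0.4]
width: 1.0
```

Call:
carry_out --offset '[[0,0,0],[0,0,0],[0,0,0],[0,0,0],[0,0,0]]' --delta_rot '[[0,0,0],[0,0,0],[0,0,0],[0,0,0],[0,0,0]]'

```text
time: 7.32
tool_pos: [0.5093, 0.1822, 0.2999]
tcp_rot: [0.003, 1.565, 0.0]
wrist_force: [0.5, 0.3, -0.1]
width: 0.998
```

Run:
```python
from plan import *
from scipy.optimize import least_squares
s=read_state();print(s['q'],s['tcp_rot'],s['tool_pos'],s['width'])
for n in('side','wrist'):
    s,p,d=snap(n);X=cloud(n,s,d);q=p.astype(int)
    br=(X[...,2]>.18)&(X[...,2]<.232)&(np.linalg.norm(X[...,:2]-[.515,.185],axis=-1)<.04)&(q[...,0]>1.4*q[...,2])&(d>0)
    P=X[br]; print(n,len(P))
    if len(P)>15: print(least_squares(lambda c:np.hypot(P[:,0]-c[0],P[:,1]-c[1])-.015,[.511,.182],loss='soft_l1',f_scale=.002).x)
show(np.array([.5106,.182,.185]),RT(0,0),5)
```

```text
[ 2.97280052e-01 -3.09952231e-02  1.80554691e+00  3.62617518e-04
  1.36133764e+00  2.99003041e-01] [2.99170384e-03 1.56544782e+00 1.70460318e-04] [0.50929005 0.18219664 0.29991904] 0.9975777724739257
side 225
[0.5107747  0.18312632]
wrist 482
[0.51057281 0.18128326]
[[2.31, -0.01, 0.01], [2.31, -0.01, 0.01], [2.31, -0.01, 0.02], [2.31, -0.01, 0.02], [2.31, -0.01, 0.02]] 
  [[-0.02, 0.07, -0.03], [-0.02, 0.07, -0.03], [-0.02, 0.07, -0.03], [-0.02, 0.07, -0.03], [-0.02, 0.07, -0.03]]
```

Call:
carry_out --offset '[[2.3,0,0.02],[2.3,0,0.02],[2.3,0,0.02],[2.3,0,0.02],[2.3,0,0.02]]' --delta_rot '[[0,0,0],[0,0,0],[0,0,0],[0,0,0],[0,0,0]]'

```text
time: 7.83
tool_pos: [0.5113, 0.1827, 0.1847]
tcp_rot: [0.003, 1.564, 0.001]
wrist_force: [1.7, 0.1, 0.0]
width: 1.0
```

Call:
carry_out --offset '[[0,0,0],[0,0,0],[0,0,0],[0,0,0],[0,0,0]]' --delta_rot '[[0,0,0],[0,0,0],[0,0,0],[0,0,0],[0,0,0]]' --fingers -1 --newtons 40

```text
time: 8.25
tool_pos: [0.5124, 0.1835, 0.1873]
tcp_rot: [0.004, 1.564, 0.001]
wrist_force: [-1.6, 2.6, 1.2]
width: 0.338
```

Call:
carry_out --offset '[[0,0,0],[0,0,0],[0,0,0],[0,0,0],[0,0,0]]' --delta_rot '[[0,0,0],[0,0,0],[0,0,0],[0,0,0],[0,0,0]]'

```text
time: 8.67
tool_pos: [0.5124, 0.1836, 0.1873]
tcp_rot: [0.004, 1.564, 0.001]
wrist_force: [-3.6, 0.8, 6.6]
width: 0.343
```

Run:
```python
from plan import *
s=read_state();print(s['q'],s['tcp_rot'],s['tool_pos'],s['width'],s['wrist_force'],L(s['tool_pos']))
```

```text
[2.97260180e-01 4.49855164e-02 1.93839811e+00 1.66443583e-03
 1.15082794e+00 2.98399567e-01] [4.26372385e-03 1.56418456e+00 1.41936256e-03] [0.51242403 0.18356915 0.18727401] 0.34340175314167437 [-3.63957783  0.80282251  6.60626867] [-0.17385983  0.035944    0.18727401]
```

```bash
cat >> plan.py <<'E'
def arc(q0,q1,n,R=.180):
    q=np.linspace(q0,q1,n+1); P=np.array([W(-R*np.cos(a),R*np.sin(a),0) for a in q]); D=np.diff(P,axis=0)*100
    o=[[0,round(d[1],2),round(d[0],2)] for d in D]
    for i in range(0,n,5): print(o[i:i+5])
def lev(s):
    l=L(s['tool_pos']); q=np.arctan2(l[1],-l[0]); f=s['wrist_force']; fx,fy=f[:2]@ex,f[:2]@ey
    return 'q %.3f r %.4f z %.4f pull(tan) %.2f rad %.2f fz %.2f'%(q,np.hypot(l[0],l[1]),l[2],-(fx*np.sin(q)+fy*np.cos(q)),-fx*np.cos(q)+fy*np.sin(q),f[2])
E
python3 - <<'E'
from plan import *
print(lev(read_state()))
arc(.204,-.80,10);print();arc(-.8,.95,20)
E
```

```text
q 0.204 r 0.1775 z 0.1873 pull(tan) 0.78 rad 3.65 fz 6.61
[[0, np.float64(-1.68), np.float64(-0.67)], [0, np.float64(-1.74), np.float64(-0.49)], [0, np.float64(-1.78), np.float64(-0.32)], [0, np.float64(-1.8), np.float64(-0.14)], [0, np.float64(-1.81), np.float64(0.04)]]
[[0, np.float64(-1.79), np.float64(0.22)], [0, np.float64(-1.76), np.float64(0.4)], [0, np.float64(-1.71), np.float64(0.58)], [0, np.float64(-1.64), np.float64(0.75)], [0, np.float64(-1.56), np.float64(0.91)]]

[[0, np.float64(1.36), np.float64(-0.8)], [0, np.float64(1.42), np.float64(-0.68)], [0, np.float64(1.47), np.float64(-0.55)], [0, np.float64(1.52), np.float64(-0.42)], [0, np.float64(1.55), np.float64(-0.29)]]
[[0, np.float64(1.57), np.float64(-0.15)], [0, np.float64(1.57), np.float64(-0.01)], [0, np.float64(1.57), np.float64(0.13)], [0, np.float64(1.55), np.float64(0.26)], [0, np.float64(1.52), np.float64(0.4)]]
[[0, np.float64(1.48), np.float64(0.53)], [0, np.float64(1.43), np.float64(0.66)], [0, np.float64(1.37), np.float64(0.78)], [0, np.float64(1.3), np.float64(0.9)], [0, np.float64(1.21), np.float64(1.0)]]
[[0, np.float64(1.12), np.float64(1.11)], [0, np.float64(1.02), np.float64(1.2)], [0, np.float64(0.91), np.float64(1.28)], [0, np.float64(0.79), np.float64(1.36)], [0, np.float64(0.67), np.float64(1.42)]]
```

Call:
carry_out --offset '[[0,-1.7,-0.65],[0,-1.75,-0.5],[0,-1.8,-0.3],[0,-1.8,-0.15],[0,-1.8,0.05]]' --delta_rot '[[0,0,0],[0,0,0],[0,0,0],[0,0,0],[0,0,0]]'

```text
time: 9.08
tool_pos: [0.4954, 0.0942, 0.1873]
tcp_rot: [0.003, 1.566, 0.001]
wrist_force: [-6.2, 1.5, 9.8]
width: 0.339
```

Run:
```python
from plan import *
print(lev(read_state()))
```

```text
q -0.312 r 0.1793 z 0.1873 pull(tan) -2.00 rad 6.05 fz 9.80
```

Call:
carry_out --offset '[[0,-1.8,0.2],[0,-1.75,0.4],[0,-1.7,0.6],[0,-1.65,0.75],[0,-1.55,0.9]]' --delta_rot '[[0,0,0],[0,0,0],[0,0,0],[0,0,0],[0,0,0]]'

```text
time: 9.5
tool_pos: [0.5241, 0.0079, 0.1873]
tcp_rot: [0.001, 1.566, -0.001]
wrist_force: [-5.0, -1.9, 8.6]
width: 0.338
```

Call:
carry_out --offset '[[0,0,0],[0,0,0],[0,0,0],[0,0,0],[0,0,0]]' --delta_rot '[[0,0,0],[0,0,0],[0,0,0],[0,0,0],[0,0,0]]'

```text
time: 9.92
tool_pos: [0.5242, 0.008, 0.1873]
tcp_rot: [0.0, 1.566, -0.002]
wrist_force: [-8.2, -5.1, 10.6]
width: 0.342
```

Run:
```python
from plan import *
s=read_state();print(lev(s),s['q'],s['width'])
for n in('wrist','side'):
    s,p,d=snap(n);X=cloud(n,s,d);k,b=ball(n,s,p,d,X);print(n,k,b if b is None else L(b))
```

```text
q -0.821 r 0.1813 z 0.1873 pull(tan) -0.36 rad 9.67 fz 10.65 [-3.15504110e-02  8.16735718e-03  1.97615346e+00 -1.16842463e-03
  1.15282995e+00 -2.94065539e-02] 0.34240764134908996
wrist 769 [-0.0576267  -0.03037082  0.24861827]
side 65 [-0.05369198 -0.02647933  0.25136937]
```

```bash
sed -i 's/^A=.*/A=np.array([.675,.1062]); YAW=np.deg2rad(-12.8)/; s/round(d\[\([01]\)\],2)/float(round(d[\1],2))/g' plan.py
python3 - <<'E'
from plan import *
s=read_state();print(lev(s))
q=np.arctan2(L(s['tool_pos'])[1],-L(s['tool_pos'])[0]); print('out 4mm',((W(-np.cos(q),np.sin(q),0)-W(0,0,0))[:2]*.4))
arc(q,.95,20)
E
```

```text
q -0.800 r 0.1800 z 0.1873 pull(tan) -1.00 rad 8.46 fz 11.01
out 4mm [-0.33528894 -0.21813144]
[[0, 1.36, -0.8], [0, 1.42, -0.68], [0, 1.47, -0.55], [0, 1.52, -0.42], [0, 1.55, -0.29]]
[[0, 1.57, -0.15], [0, 1.57, -0.01], [0, 1.57, 0.13], [0, 1.55, 0.26], [0, 1.52, 0.4]]
[[0, 1.48, 0.53], [0, 1.43, 0.66], [0, 1.37, 0.78], [0, 1.3, 0.9], [0, 1.21, 1.0]]
[[0, 1.12, 1.11], [0, 1.02, 1.2], [0, 0.91, 1.29], [0, 0.79, 1.36], [0, 0.67, 1.42]]
```

Call:
carry_out --offset '[[-0.1,-0.07,-0.11],[-0.1,-0.07,-0.11],[-0.1,-0.07,-0.11],[0,0,0],[0,0,0]]' --delta_rot '[[0,0,0],[0,0,0],[0,0,0],[0,0,0],[0,0,0]]'

```text
time: 10.43
tool_pos: [0.5231, 0.0091, 0.1874]
tcp_rot: [0.005, 1.562, 0.002]
wrist_force: [8.2, 5.6, -5.9]
width: 0.34
```

Run:
```python
from plan import *
print(lev(read_state()))
```

```text
q -0.792 r 0.1803 z 0.1874 pull(tan) -0.28 rad -9.89 fz -5.87
```

Call:
carry_out --offset '[[0,1.35,-0.8],[0,1.4,-0.7],[0,1.45,-0.55],[0,1.5,-0.4],[0,1.55,-0.3]]' --delta_rot '[[0,0,0],[0,0,0],[0,0,0],[0,0,0],[0,0,0]]'

```text
time: 10.85
tool_pos: [0.4964, 0.0812, 0.1875]
tcp_rot: [0.004, 1.559, 0.001]
wrist_force: [13.5, -0.5, -10.3]
width: 0.341
```

Run:
```python
from plan import *
print(lev(read_state()))
```

```text
q -0.363 r 0.1804 z 0.1875 pull(tan) 2.41 rad -13.29 fz -10.33
```

Call:
carry_out --offset '[[0,1.55,-0.15],[0,1.55,0],[0,1.55,0.15],[0,1.55,0.25],[0,1.5,0.4]]' --delta_rot '[[0,0,0],[0,0,0],[0,0,0],[0,0,0],[0,0,0]]'

```text
time: 11.27
tool_pos: [0.5021, 0.1572, 0.1874]
tcp_rot: [0.001, 1.562, -0.001]
wrist_force: [8.1, -4.3, -7.1]
width: 0.338
```

Run:
```python
from plan import *
s=read_state();print(lev(s))
s,p,d=snap('wrist');k,b=ball('wrist',s,p,d,cloud('wrist',s,d));print(k,b if b is None else L(b))
```

```text
q 0.064 r 0.1803 z 0.1874 pull(tan) 1.82 rad -9.01 fz -7.11
349 [-0.05912579  0.031741    0.2487762 ]
```

Call:
carry_out --offset '[[0.05,1.45,0.65],[0.05,1.4,0.7],[0.05,1.35,0.8],[0,1.3,0.9],[0,1.2,1]]' --delta_rot '[[0,0,0],[0,0,0],[0,0,0],[0,0,0],[0,0,0]]'

```text
time: 11.73
tool_pos: [0.5406, 0.226, 0.1873]
tcp_rot: [0.003, 1.568, 0.001]
wrist_force: [-4.7, -2.1, 7.7]
width: 0.339
```

Run:
```python
from plan import *
print(lev(read_state()))
```

```text
q 0.505 r 0.1801 z 0.1873 pull(tan) 4.71 rad 2.15 fz 7.73
```

Call:
carry_out --offset '[[0,1.1,1.1],[0,1,1.2],[0,0.9,1.3],[0,0.8,1.35],[0,0.65,1.4]]' --delta_rot '[[0,0,0],[0,0,0],[0,0,0],[0,0,0],[0,0,0]]'

```text
time: 12.15
tool_pos: [0.6012, 0.2704, 0.1872]
tcp_rot: [0.002, 1.575, 0.001]
wrist_force: [-15.8, -1.0, 10.3]
width: 0.338
```

Run:
```python
from plan import *
for i in range(4):
    s=read_state();print(lev(s));read_camera('side')
print(s['width'])
arc(.94,-.8,15)
```

```text
q 0.925 r 0.1800 z 0.1872 pull(tan) 14.87 rad 5.58 fz 10.26
q 0.948 r 0.1799 z 0.1874 pull(tan) -3.35 rad 5.66 fz -2.60
q 0.950 r 0.1799 z 0.1874 pull(tan) -1.01 rad 5.01 fz 2.62
q 0.949 r 0.1799 z 0.1874 pull(tan) -0.55 rad 5.64 fz 2.52
0.3389453679489468
[[0, -0.94, -1.86], [0, -1.15, -1.74], [0, -1.34, -1.6], [0, -1.52, -1.43], [0, -1.67, -1.25]]
[[0, -1.81, -1.05], [0, -1.91, -0.83], [0, -2.0, -0.6], [0, -2.05, -0.37], [0, -2.08, -0.13]]
[[0, -2.08, 0.11], [0, -2.06, 0.35], [0, -2.0, 0.59], [0, -1.92, 0.82], [0, -1.81, 1.03]]
```

Call:
carry_out --offset '[[0,-0.95,-1.85],[0,-1.15,-1.75],[0,-1.35,-1.6],[0,-1.5,-1.45],[0,-1.65,-1.25]]' --delta_rot '[[0,0,0],[0,0,0],[0,0,0],[0,0,0],[0,0,0]]'

```text
time: 12.77
tool_pos: [0.5243, 0.2048, 0.1873]
tcp_rot: [0.004, 1.567, 0.004]
wrist_force: [-2.1, 1.0, 5.4]
width: 0.341
```

Call:
carry_out --offset '[[0,-1.8,-1.05],[0,-1.9,-0.85],[0,-2,-0.6],[0,-2.05,-0.35],[0,-2.1,-0.15]]' --delta_rot '[[0,0,0],[0,0,0],[0,0,0],[0,0,0],[0,0,0]]'

```text
time: 13.18
tool_pos: [0.4949, 0.1048, 0.1873]
tcp_rot: [0.003, 1.566, 0.002]
wrist_force: [0.3, 1.4, 4.0]
width: 0.337
```

Run:
```python
from plan import *
print(lev(read_state()))
```

```text
q -0.231 r 0.1802 z 0.1873 pull(tan) -1.35 rad -0.30 fz 4.01
```

Call:
carry_out --offset '[[0,-2.1,0.1],[0,-2.05,0.35],[0,-2,0.6],[0,-1.9,0.8],[0,-1.8,1.05]]' --delta_rot '[[0,0,0],[0,0,0],[0,0,0],[0,0,0],[0,0,0]]'

```text
time: 13.6
tool_pos: [0.5255, 0.0055, 0.1873]
tcp_rot: [0.004, 1.564, 0.001]
wrist_force: [3.1, 1.8, 1.4]
width: 0.345
```

Call:
carry_out --offset '[[0,0,0],[0,0,0],[0,0,0],[0,0,0],[0,0,0]]' --delta_rot '[[0,0,0],[0,0,0],[0,0,0],[0,0,0],[0,0,0]]'

```text
time: 14.02
tool_pos: [0.5251, 0.0063, 0.1873]
tcp_rot: [0.003, 1.565, 0.0]
wrist_force: [-0.6, -1.4, 6.6]
width: 0.337
```

Run:
```python
from plan import *
s=read_state();print(lev(s))
q=np.arctan2(L(s['tool_pos'])[1],-L(s['tool_pos'])[0]);arc(q,q+.06*30,30)
s,p,d=snap('side');k,b=ball('side',s,p,d,cloud('side',s,d));print(k,b if b is None else L(b)); cv2.imwrite('pics/side4.png',cv2.resize(p[140:300,280:440,::-1],None,fx=3.7,fy=3.7,interpolation=cv2.INTER_CUBIC))
```

```text
q -0.811 r 0.1801 z 0.1873 pull(tan) 0.81 rad 1.32 fz 6.57
[[0, 0.92, -0.57], [0, 0.95, -0.52], [0, 0.98, -0.46], [0, 1.0, -0.4], [0, 1.03, -0.34]]
[[0, 1.04, -0.28], [0, 1.06, -0.21], [0, 1.07, -0.15], [0, 1.08, -0.08], [0, 1.08, -0.02]]
[[0, 1.08, 0.05], [0, 1.07, 0.11], [0, 1.07, 0.17], [0, 1.05, 0.24], [0, 1.04, 0.3]]
[[0, 1.02, 0.36], [0, 0.99, 0.42], [0, 0.97, 0.48], [0, 0.94, 0.54], [0, 0.9, 0.59]]
[[0, 0.86, 0.65], [0, 0.82, 0.7], [0, 0.78, 0.75], [0, 0.73, 0.79], [0, 0.69, 0.83]]
[[0, 0.63, 0.87], [0, 0.58, 0.91], [0, 0.53, 0.94], [0, 0.47, 0.97], [0, 0.41, 1.0]]
65 [-0.05028533 -0.02786567  0.25388335]
```

View pics/side4.png

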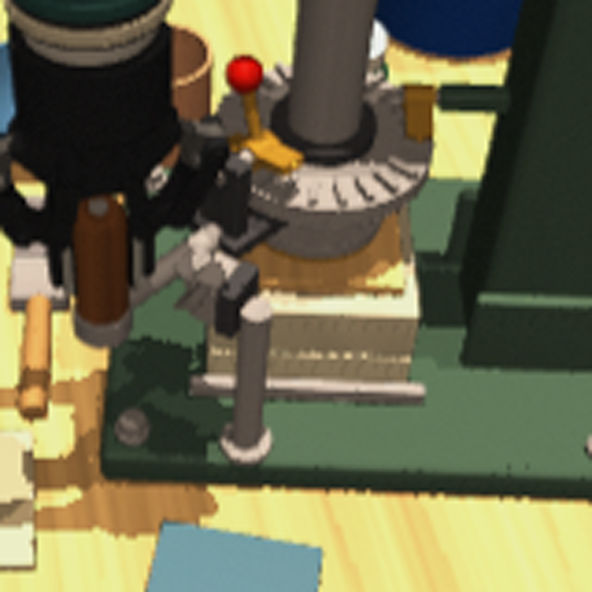

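Call:
carry_out --offset '[[0,0.9,-0.55],[0,0.95,-0.5],[0,1,-0.45],[0,1,-0.4],[0,1.05,-0.35]]' --delta_rot '[[0,0,0],[0,0,0],[0,0,0],[0,0,0],[0,0,0]]'

```text
time: 14.48
tool_pos: [0.503, 0.0526, 0.1873]
tcp_rot: [-0.004, 1.563, -0.004]
wrist_force: [4.1, -17.4, 3.8]
width: 0.34
```

```bash
cat > f.py <<'E'
from plan import *
for i in range(3):
    print(lev(read_state()));read_camera('side')
print(lev(read_state()))
E
python3 f.py
```

```text
q -0.526 r 0.1802 z 0.1873 pull(tan) 17.87 rad 1.25 fz 3.85
q -0.515 r 0.1802 z 0.1873 pull(tan) 2.69 rad 2.02 fz 6.05
q -0.510 r 0.1801 z 0.1873 pull(tan) 1.90 rad 1.94 fz 6.20
q -0.509 r 0.1801 z 0.1873 pull(tan) 1.50 rad 2.07 fz 7.04
```

Call:
carry_out --offset '[[0,1.05,-0.3],[0,1.05,-0.2],[0,1.05,-0.15],[0,1.1,-0.1],[0,1.1,0]]' --delta_rot '[[0,0,0],[0,0,0],[0,0,0],[0,0,0],[0,0,0]]'

```text
time: 15.05
tool_pos: [0.4948, 0.1029, 0.1873]
tcp_rot: [-0.009, 1.565, -0.009]
wrist_force: [-1.8, -26.7, 8.5]
width: 0.341
```

```bash
python3 f.py
```

```text
q -0.242 r 0.1802 z 0.1873 pull(tan) 26.65 rad 2.27 fz 8.52
q -0.228 r 0.1802 z 0.1873 pull(tan) 8.43 rad 0.87 fz 6.87
q -0.219 r 0.1802 z 0.1873 pull(tan) 5.81 rad 0.95 fz 6.64
q -0.215 r 0.1802 z 0.1873 pull(tan) 4.29 rad 0.20 fz 6.87
```

Call:
carry_out --offset '[[0,0,0],[0,0,0],[0,0,0],[0,0,0],[0,0,0]]' --delta_rot '[[0,0,0],[0,0,0],[0,0,0],[0,0,0],[0,0,0]]'

```text
time: 15.62
tool_pos: [0.4949, 0.1087, 0.1873]
tcp_rot: [0.002, 1.565, 0.0]
wrist_force: [0.0, -3.0, 5.7]
width: 0.337
```

```bash
python3 -c "
from plan import *
print(lev(read_state()))"
```

```text
q -0.209 r 0.1801 z 0.1873 pull(tan) 2.99 rad -0.05 fz 5.68
```

Call:
carry_out --offset '[[0,0.3,0],[0,0.3,0],[0,0.3,0],[0,0.3,0],[0,0.3,0]]' --delta_rot '[[0,0,0],[0,0,0],[0,0,0],[0,0,0],[0,0,0]]'

```text
time: 16.03
tool_pos: [0.4951, 0.1182, 0.1873]
tcp_rot: [-0.008, 1.565, -0.008]
wrist_force: [0.7, -23.8, 7.5]
width: 0.341
```

```bash
python3 -c "
from plan import *
print(lev(read_state()))"
```

```text
q -0.157 r 0.1803 z 0.1873 pull(tan) 23.73 rad -2.27 fz 7.54
```

Call:
carry_out --offset '[[0,0,0],[0,0,0],[0,0,0],[0,0,0],[0,0,0]]' --delta_rot '[[0,0,0],[0,0,0],[0,0,0],[0,0,0],[0,0,0]]'

```text
time: 16.45
tool_pos: [0.4953, 0.1195, 0.1873]
tcp_rot: [-0.005, 1.564, -0.006]
wrist_force: [0.3, -17.5, 7.8]
width: 0.341
```

```bash
python3 f.py
```

```text
q -0.149 r 0.1802 z 0.1873 pull(tan) 17.46 rad -1.55 fz 7.81
q -0.149 r 0.1802 z 0.1873 pull(tan) 17.21 rad -2.38 fz 7.13
q -0.149 r 0.1802 z 0.1873 pull(tan) 16.86 rad -2.52 fz 7.00
q -0.149 r 0.1802 z 0.1873 pull(tan) 16.17 rad -1.75 fz 6.40
```

Call:
carry_out --offset '[[0,0,0],[0,0,0],[0,0,0],[0,0,0],[0,0,0]]' --delta_rot '[[0,0,0],[0,0,0],[0,0,0],[0,0,0],[0,0,0]]'

```text
time: 17.02
tool_pos: [0.4953, 0.1196, 0.1873]
tcp_rot: [-0.004, 1.564, -0.006]
wrist_force: [2.2, -18.4, 6.9]
width: 0.334
```

Call:
carry_out --offset '[[0,0,0],[0,0,0],[0,0,0],[0,0,0],[0,0,0]]' --delta_rot '[[0,0,0],[0,0,0],[0,0,0],[0,0,0],[0,0,0]]'

```text
time: 17.43
tool_pos: [0.4953, 0.1196, 0.1873]
tcp_rot: [-0.004, 1.564, -0.006]
wrist_force: [1.3, -17.9, 6.5]
width: 0.338
```

```bash
python3 -c "
from plan import *
s=read_state();print(lev(s),s['q'],s['torque'])
s,p,d=snap('wrist','wrist5.png')"
```

```text
q -0.149 r 0.1802 z 0.1873 pull(tan) 17.72 rad -2.59 fz 6.47 [ 0.19313852 -0.02095421  2.00509484 -0.00819553  1.15234318  0.19710743] [-2.3973548   0.04095385  0.05280771]
```

View pics/wrist5.png

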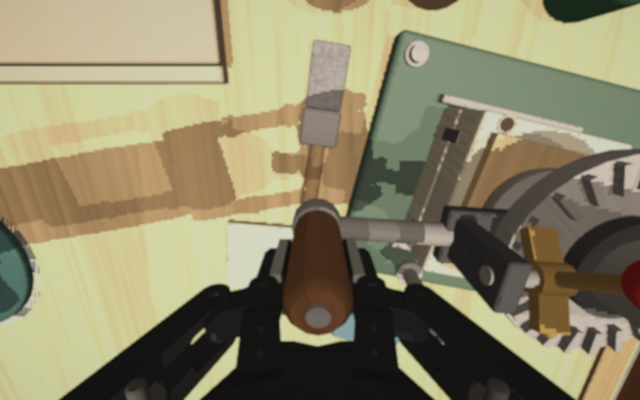

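Run:
```python
from plan import *
s,p,d=snap('side'); np.savez('side6.npz',p=p,d=d,X=cloud('side',s,d))
a=np.load('side1.npz');b=np.load('side6.npz')
for u0 in (358,364,370,376):
    for D in(a,b): print(u0,D['p'][196:222,u0-2:u0+3].astype(float).mean((1,2)).round(0).astype(int).tolist())
ga=cv2.cvtColor(a['p'],cv2.COLOR_RGB2GRAY).astype(np.float32);gb=cv2.cvtColor(b['p'],cv2.COLOR_RGB2GRAY).astype(np.float32)
for nm,(r0,r1,c0,c1) in dict(bed=(240,268,370,440),mould=(212,245,352,392),pad=(196,214,352,384)).items():
    print(nm,cv2.phaseCorrelate(ga[r0:r1,c0:c1].copy(),gb[r0:r1,c0:c1].copy()))
c=np.hstack([cv2.resize(x['p'][150:255,325:410,::-1],None,fx=4.6,fy=4.6,interpolation=cv2.INTER_CUBIC) for x in(a,b)]);cv2.imwrite('pics/cmp.png',c)
```

```text
358 [78, 75, 76, 75, 72, 71, 73, 72, 71, 68, 64, 62, 67, 78, 79, 79, 80, 79, 80, 85, 88, 82, 83, 131, 188, 203]
358 [79, 76, 77, 76, 73, 72, 72, 72, 72, 73, 72, 69, 67, 68, 77, 81, 82, 82, 82, 86, 91, 84, 85, 134, 192, 204]
364 [145, 74, 75, 76, 75, 72, 72, 72, 74, 75, 70, 68, 63, 68, 81, 82, 83, 83, 83, 87, 89, 82, 82, 87, 148, 207]
364 [149, 78, 78, 77, 74, 73, 73, 73, 72, 72, 74, 75, 72, 68, 66, 80, 85, 85, 85, 88, 91, 84, 84, 87, 150, 211]
370 [145, 74, 75, 75, 75, 75, 72, 73, 74, 76, 70, 66, 61, 70, 81, 82, 82, 82, 82, 82, 81, 82, 84, 97, 167, 219]
370 [147, 76, 77, 76, 76, 75, 73, 73, 73, 73, 74, 74, 72, 68, 70, 83, 85, 84, 84, 84, 83, 85, 87, 99, 170, 222]
376 [135, 78, 77, 75, 72, 71, 72, 71, 68, 64, 65, 72, 79, 83, 84, 84, 84, 85, 90, 107, 118, 107, 92, 157, 215, 218]
376 [138, 79, 78, 76, 74, 71, 74, 74, 73, 72, 68, 68, 73, 81, 86, 87, 87, 87, 93, 110, 120, 110, 95, 150, 209, 221]
bed ((0.02039656852596039, 0.034446052924465675), 1.0040654687969772)
mould ((-0.016859047965667173, 0.0997453230519092), 0.9292404404944844)
pad ((0.3680668988967284, 0.07716232099866716), 0.9149783617920346)
```

View pics/cmp.png

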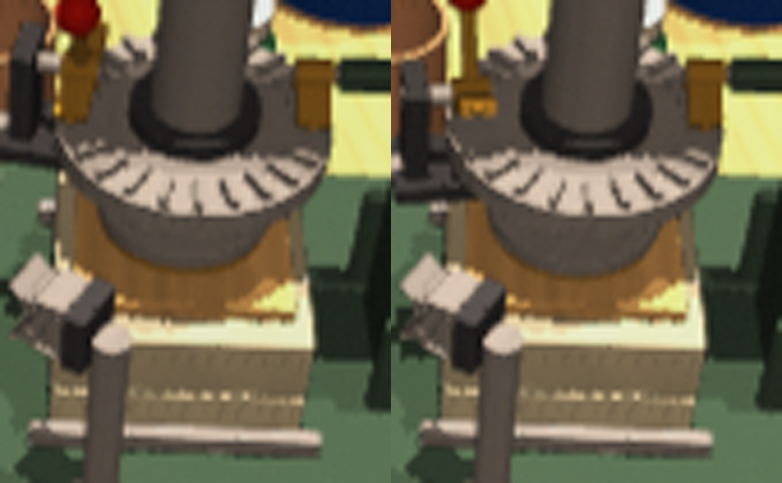

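Call:
carry_out --offset '[[0,-0.08,0],[0,-0.08,0],[0,-0.08,0],[0,-0.08,0],[0,-0.08,0]]' --delta_rot '[[0,0,0],[0,0,0],[0,0,0],[0,0,0],[0,0,0]]'

```text
time: 17.95
tool_pos: [0.4951, 0.1174, 0.1873]
tcp_rot: [-0.001, 1.564, -0.003]
wrist_force: [0.4, -9.6, 6.6]
width: 0.34
```

```bash
python3 f.py
```

```text
q -0.161 r 0.1802 z 0.1873 pull(tan) 9.54 rad -0.99 fz 6.62
q -0.161 r 0.1802 z 0.1873 pull(tan) 10.69 rad -0.89 fz 7.90
q -0.161 r 0.1802 z 0.1873 pull(tan) 10.57 rad -1.16 fz 5.90
q -0.161 r 0.1802 z 0.1873 pull(tan) 10.49 rad -1.19 fz 6.52
```

Call:
carry_out --offset '[[0,0.1,0],[0,0.1,0],[0,0.1,0],[0,0.1,0],[0,0.1,0]]' --delta_rot '[[0,0,0],[0,0,0],[0,0,0],[0,0,0],[0,0,0]]'

```text
time: 18.52
tool_pos: [0.4953, 0.1201, 0.1873]
tcp_rot: [-0.006, 1.564, -0.006]
wrist_force: [1.0, -20.7, 7.6]
width: 0.34
```

```bash
python3 f.py
```

```text
q -0.146 r 0.1803 z 0.1873 pull(tan) 20.55 rad -2.59 fz 7.59
q -0.146 r 0.1802 z 0.1873 pull(tan) 19.30 rad -1.51 fz 6.47
q -0.146 r 0.1802 z 0.1873 pull(tan) 18.45 rad -1.97 fz 7.80
q -0.146 r 0.1802 z 0.1873 pull(tan) 18.92 rad -2.10 fz 6.75
```

Run:
```python
from plan import *
for n in('wrist','side'):
    s,p,d=snap(n);k,b=ball(n,s,p,d,cloud(n,s,d));l=L(b);q=-.146
    print(n,k,l,'tangential off',(l[0]+.057*np.cos(q))*np.sin(q)+(l[1]-.057*np.sin(q))*np.cos(q),lev(s))
np.savez('side7.npz',p=p,d=d)
```

```text
wrist 20 [-0.06422609  0.01309422  0.2452778 ] tangential off 0.022298644123098982 q -0.146 r 0.1802 z 0.1873 pull(tan) 18.92 rad -2.10 fz 6.75
side 57 [-0.060366    0.02092352  0.24921383] tangential off 0.029483075425303804 q -0.146 r 0.1802 z 0.1873 pull(tan) 18.15 rad -3.10 fz 8.52
```

Call:
carry_out --offset '[[0,0.15,0],[0,0.15,0],[0,0.15,0],[0,0,0],[0,0,0]]' --delta_rot '[[0,0,0],[0,0,0],[0,0,0],[0,0,0],[0,0,0]]'

```text
time: 19.18
tool_pos: [0.4956, 0.1237, 0.1873]
tcp_rot: [-0.007, 1.564, -0.007]
wrist_force: [1.6, -22.2, 6.8]
width: 0.338
```

```bash
python3 f.py
```

```text
q -0.126 r 0.1803 z 0.1873 pull(tan) 21.98 rad -3.72 fz 6.84
q -0.126 r 0.1803 z 0.1873 pull(tan) 21.29 rad -4.90 fz 6.99
q -0.126 r 0.1803 z 0.1873 pull(tan) 21.26 rad -3.52 fz 6.62
q -0.126 r 0.1803 z 0.1873 pull(tan) 21.64 rad -3.97 fz 6.73
```

Run:
```python
from plan import *
arc(-.10,-.85,10);arc(-.85,-1.06,10)
```

```text
[[0, -1.34, -0.12], [0, -1.35, -0.01], [0, -1.35, 0.09], [0, -1.34, 0.19], [0, -1.32, 0.29]]
[[0, -1.29, 0.38], [0, -1.26, 0.48], [0, -1.22, 0.57], [0, -1.18, 0.66], [0, -1.12, 0.75]]
[[0, -0.3, 0.22], [0, -0.3, 0.23], [0, -0.29, 0.24], [0, -0.29, 0.24], [0, -0.28, 0.25]]
[[0, -0.28, 0.26], [0, -0.27, 0.26], [0, -0.27, 0.27], [0, -0.26, 0.27], [0, -0.26, 0.28]]
```

Call:
carry_out --offset '[[0,-1.35,-0.1],[0,-1.35,0],[0,-1.35,0.1],[0,-1.35,0.2],[0,-1.3,0.3]]' --delta_rot '[[0,0,0],[0,0,0],[0,0,0],[0,0,0],[0,0,0]]'

```text
time: 19.75
tool_pos: [0.5002, 0.0625, 0.1873]
tcp_rot: [0.004, 1.564, 0.002]
wrist_force: [1.0, 0.2, 4.2]
width: 0.342
```

```bash
python3 -c "
from plan import *
print(lev(read_state()))"
```

```text
q -0.468 r 0.1802 z 0.1873 pull(tan) 0.02 rad -1.06 fz 4.24
```

Call:
carry_out --offset '[[0,-1.3,0.4],[0,-1.25,0.5],[0,-1.2,0.55],[0,-1.2,0.65],[0,-1.1,0.75]]' --delta_rot '[[0,0,0],[0,0,0],[0,0,0],[0,0,0],[0,0,0]]'

```text
time: 20.17
tool_pos: [0.5283, 0.0017, 0.1873]
tcp_rot: [0.003, 1.565, 0.001]
wrist_force: [-0.8, 0.4, 6.1]
width: 0.337
```

```bash
python3 f.py
```

```text
q -0.842 r 0.1801 z 0.1873 pull(tan) -0.83 rad 0.43 fz 6.12
q -0.856 r 0.1801 z 0.1873 pull(tan) 2.11 rad 0.51 fz 6.91
q -0.850 r 0.1801 z 0.1873 pull(tan) -0.50 rad 1.61 fz 7.65
q -0.845 r 0.1801 z 0.1873 pull(tan) 0.62 rad 2.09 fz 7.71
```

Call:
carry_out --offset '[[0,-0.3,0.2],[0,-0.3,0.25],[0,-0.3,0.25],[0,-0.3,0.25],[0,-0.3,0.25]]' --delta_rot '[[0,0,0],[0,0,0],[0,0,0],[0,0,0],[0,0,0]]'

```text
time: 20.73
tool_pos: [0.539, -0.0119, 0.1872]
tcp_rot: [0.005, 1.568, 0.002]
wrist_force: [-5.8, 2.6, 9.3]
width: 0.34
```

```bash
python3 -c "
from plan import *
print(lev(read_state()))"
```

```text
q -0.939 r 0.1801 z 0.1872 pull(tan) -5.77 rad 2.67 fz 9.35
```

Call:
carry_out --offset '[[0,-0.3,0.25],[0,-0.3,0.25],[0,-0.25,0.25],[0,-0.25,0.25],[0,-0.25,0.3]]' --delta_rot '[[0,0,0],[0,0,0],[0,0,0],[0,0,0],[0,0,0]]'

```text
time: 21.15
tool_pos: [0.553, -0.0263, 0.1873]
tcp_rot: [0.003, 1.565, 0.001]
wrist_force: [-3.4, -0.8, 6.8]
width: 0.341
```

```bash
python3 f.py
```

```text
q -1.050 r 0.1801 z 0.1873 pull(tan) -1.93 rad 2.90 fz 6.82
q -1.054 r 0.1801 z 0.1873 pull(tan) 1.41 rad 1.17 fz 5.63
q -1.053 r 0.1801 z 0.1873 pull(tan) 0.20 rad 1.19 fz 6.37
q -1.053 r 0.1801 z 0.1873 pull(tan) 0.45 rad 1.70 fz 6.96
```

Call:
carry_out --offset '[[0,0,0],[0,0,0],[0,0,0],[0,0,0],[0,0,0]]' --delta_rot '[[0,0,0],[0,0,0],[0,0,0],[0,0,0],[0,0,0]]' --fingers 0.1

```text
time: 21.72
tool_pos: [0.5521, -0.027, 0.1855]
tcp_rot: [0.003, 1.568, 0.001]
wrist_force: [0.0, 0.3, 0.1]
width: 0.551
```

Call:
carry_out --offset '[[-1,0,0],[-2,0,0],[-2.5,0,0],[-2.5,0,0],[-2.5,0,0]]' --delta_rot '[[0,0,0],[0,0,0],[0,0,0],[0,0,0],[0,0,0]]'

```text
time: 22.13
tool_pos: [0.5517, -0.0275, 0.2927]
tcp_rot: [0.003, 1.567, 0.0]
wrist_force: [-0.1, 0.4, 1.0]
width: 0.548
```

Call:
carry_out --offset '[[-2,0,-2],[-2,0,-2],[-1,0,-2],[0,0,0],[0,0,0]]' --delta_rot '[[0,0,0],[0,0,0],[0,0,0],[0,0,0],[0,0,0]]'

```text
time: 22.55
tool_pos: [0.4919, -0.0276, 0.3428]
tcp_rot: [0.003, 1.563, -0.0]
wrist_force: [-0.1, 0.1, -0.8]
width: 0.551
```

Run:
```python
from plan import *
from scipy.optimize import least_squares
s,p,d=snap('side','side8.png');X=cloud('side',s,d);np.savez('side8.npz',p=p,d=d);q=p.astype(int)
print(s['tool_pos'],s['wrist_force'],s['time'])
br=(X[...,2]>.18)&(X[...,2]<.232)&(np.linalg.norm(X[...,:2]-[.553,-.026],axis=-1)<.04)&(q[...,0]>1.4*q[...,2])&(d>0)
P=X[br]; f=least_squares(lambda c:np.hypot(P[:,0]-c[0],P[:,1]-c[1])-.015,[.553,-.026],loss='soft_l1',f_scale=.002).x;l=L([*f,.2]);print(f,'q',np.arctan2(l[1],-l[0]))
k,b=ball('side',s,p,d,X);l=L(b);qq=-1.05;print('ball',k,l,(l[0]+.057*np.cos(qq))*np.sin(qq)+(l[1]-.057*np.sin(qq))*np.cos(qq))
a=np.load('side1.npz')['p'];b6=np.load('side6.npz')['p']
for u0 in(364,370): 
    for D in(a,b6,p): print(D[204:214,u0-2:u0+3].astype(float).mean((1,2)).round(0).astype(int).tolist())
```

```text
[ 0.49189744 -0.02762107  0.34275005] [-0.10818783  0.11338013 -0.75610829] 22.55
[ 0.55365764 -0.02274392] q -1.039162444565904
ball 70 [-0.04713281 -0.0359183   0.25143699] 0.02301218824587604
[74, 75, 70, 68, 63, 68, 81, 82, 83, 83]
[72, 72, 74, 75, 72, 68, 66, 80, 85, 85]
[74, 74, 76, 77, 74, 69, 67, 81, 87, 87]
[74, 76, 70, 66, 61, 70, 81, 82, 82, 82]
[73, 73, 74, 74, 72, 68, 70, 83, 85, 84]
[75, 74, 76, 75, 73, 69, 71, 84, 86, 86]
```

View pics/side8.png

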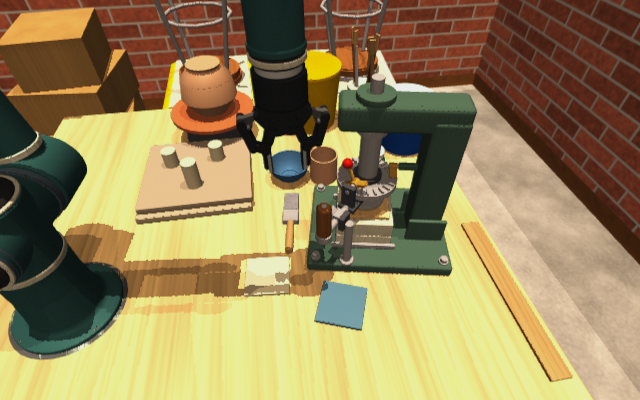

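```bash
python3 -c "
from workcell import *
print(finish_job())"
```

```text
the job is handed in; nothing more can be done
None
```

The mould is clamped and the lever is parked in its keeper. I handed the job in at about 22.5 s, with the gripper clear of everything. The actual force on the pad was never measured.

**What I did**
- I threw the red ball to the tightening side. It went from about 18 mm on the release side to about 18 mm on the tightening side.
- I gripped the lever and clicked it back loosely to about -0.8. I then made one full tightening stroke to +0.95, clicked back again, and made a second, shorter stroke until the pull had clearly stiffened.
- I swung the lever back, snapped it into the keeper at -1.05 with about 6 N, opened the fingers and moved away.

**Last checks**
- After I let go, the camera put the lever at about -1.04, with the ball still on the tightening side.
- The pad sits about 4 mm lower than at the start. It stayed at the same height after release.
- The last picture shows the mug, bowl, tiles and brush apparently where they were, and the wrist force was near zero.

**What disagreed**
- **Pull:** it reached about 21 N held still at the end of the second stroke, with brief readings up to about 27 N while moving. That is well above the 8 N given, and I could not explain it.
- **Pad force:** from the lever travel and the pad drop I estimate about 190 N left on the pad. The range is roughly 80 to 320 N, so the low end falls slightly short of firm and the high end stays below 450 N.

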